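# Hold a spread snap ring at the groove of a trolley wheel's axle

## Robot

A 6-joint arm with a two-finger parallel gripper is mounted at the origin on the work surface. World frame = base frame: x ahead of the robot, y to its left, z up, the work surface at z = 0. Lengths are in m, angles in rad, forces in N, time in s.
With the tool pointing down it reaches from about 0.35 to 0.775 m from the base axis. Payload 7.3 kg.
Tool frame: the origin (TCP) lies at the very end of the fingers, on their centre line; the grasp point (between the pads) lies robot.pinch_z behind it (robot.pinch_z is the distance from the TCP to the grasp point, in m); y points along the fingers, z is the direction in which the jaws open and shut, and the axes are right-handed (so a half turn about y gives the same grasp; the last joint's range is limited). The gripper opens to 92 mm and grips with 3 to 60 N. Pads are 19 mm wide; open, the fingers measure 130 mm over their backs; the gripper's body (75 mm by 190 mm) begins 47 mm behind the grasp point.
Start: joints at [1.151, 0.342, 1.524, -0, 1.275, -0.146], TCP at [0.142, 0.505, 0.227] pointing down, gripper open.
Joint ranges: [-2.53, 2.53], [-0.77, 2.02], [0.04, 2.7], [-1, 4.14], [0.28, 2.66], [-3.11, 3.11]. Speed limits (rad/s): [2.57, 2.57, 3.14, 3.14, 3.14, 3.14].

## Interface

Orientations are given as [roll, pitch, yaw] about the fixed x, y, z axes, in that order (R = Rz(yaw) Ry(pitch) Rx(roll)).
In Python, from cell import status, viewer, robot gives the robot as it stands. The module is installed in compiled form; this text tells all that it offers.
- The arm moves only by the shell command python3 -m pendant 'ROWS' [FORCE]. ROWS is JSON, a list that holds one entry, the list of rows, each a list of 7 numbers: the shift along the tool's x, y, z in cm, then the turn, a rotation vector about the tool's x, y, z in rad, then the finger opening in cm, from 0 to 9.18. A call has 1 to 20 rows; each row is the pose to reach, as a shift and turn from the pose commanded when the call began, along the tool's axes at that moment; what a row does not reach only later rows make up. A row lasts 1/10 s, in which the tool goes at most 50 mm and 8.59 degrees, less where a joint would pass 70% of its speed; a pose out of reach is approached as far as the arm can. A call with a gripper value outside its range is refused whole. The fingers move at their own pace and stop on an object; FORCE is the grip in N (left out, the last holds). Time passes only in rows, so rows that repeat a pose let the fingers close. It gives the time, the measured TCP pose, the force and the opening at its end, in the units of the state.
- status.observe(): the state, without advancing time (a new reading comes with each control period).
- viewer.read_camera(name): name is "scene" or "top" or "wrist"; returns a dict with "image" (420x560x3 uint8, red, green, blue), "range_z" (420x560 float32, m along the optical axis (not along the pixel's ray), 0 where there is no reading), "fx", "fy", "cx", "cy" (pixels), "camera_from_world" (4x4, takes a point from world to camera coordinates). Camera axes: x right, y up, looking along -z (the intrinsics and any distortion apply to the point x, -y, -z); pixel columns grow to the right and rows downward; lengths in m; the calibration is good to about 2 mm. A picture is of the moment at which its call begins.
- robot.hand_in(): hands the job in, once; it reports no verdict.
The state is a dict: "time": time; "qpos": joint angles; "qvel": joint speeds; "joint_efforts": joint torques, N m; "tool_pos": TCP position; "tool_rot": TCP orientation; "contact_force": force on the tool from outside, world axes, zero at the start; "torque": the same for the moment, N m; "opening": finger opening in m.
Only numpy, scipy, OpenCV 4.12 (cv2) and the standard library are available. Lean on these libraries where they do the work, as an engineer would, in place of code of your own. Each camera call takes 0.05 s, during which the arm holds its last target. There are 200 camera calls.

## Task

The workshop trolley's wheel sits on its upright axle stub and still needs its snap ring, which already hangs on the tips of the circlip pliers on the wooden rest. Squeeze the pliers' handles fully so that the ring spreads, lift them off the rest, bring the spread ring over the axle's end and slide it gently and level down to the groove just above the brass washer, without letting it close on the way. Finish there still gripping: pliers squeezed, ring spread around the axle at the groove, not let go; leave the other things on the table where they are.

Things in the scene. Friction and masses are not known exactly. Their poses are not given: they have to be found in the camera images.
- pliers: Bent-tip circlip pliers lying flat on the rest with the snap ring on their tips; loose, about 0.15 kg, 225 mm long with the ring. Origin: on the pivot pin's axis, level with the ring's underside (28 mm above the table on the rest). x points from the pivot to the ring, z up. Jaws and pivot lie 14 to 29 mm above the origin; the balance point is roughly 20 mm behind the pivot.
- grip (a point): Where to grip: midway between the two black rubber handles, at half height, 55 mm behind the pivot, 21 mm above the pliers' origin. Axes as the pliers. The handles run 31 to 123 mm behind the pivot, 14 mm tall, 8 mm thick. Here they are 56 mm over their outer faces, splaying 0.2 rad each; fully squeezed 34 mm and parallel. The spring takes 3 N at first, 9 N at the stop; 20 to 40 N is a good grip.
- ring (a point): Centre of the snap ring in its underside plane, 73 mm ahead of the pivot, 128 mm ahead of point grip, 21 mm below it. Axes as the pliers. The ring is a flat C of steel 4 mm thick and 5 mm wide, gap towards the pliers. Fully spread its hole is 47 mm across; released it closes to about 37 mm and will not pass over the axle. The jaws run 10 mm above it.
- lever_left (a joint): How far the pliers are squeezed, as the angle of each handle: 0 released, 0.2 rad fully squeezed, ring fully spread. The ring follows the handles. Both handles move alike.
- wheel: Grey and black trolley wheel of 125 mm diameter lying flat on a fixed 150 mm square steel plate, with a steel axle stub of 40 mm diameter standing up through it. Origin on the axle's axis at table level, z up. The tyre reaches 50 mm above the table, the hub 58 mm (62 mm across), the brass washer on it 62 mm (57 mm across). It does not move.
- groove (a point): On the axle's axis at the groove's lower edge, which is the washer's upper face, 62 mm above the table. The groove is 6 mm wide (62 to 68 mm above the table) and 36 mm in diameter. The ring's underside belongs here.
- axle_end (a point): Centre of the axle's free upper end, 86 mm above the table, 24 mm above point groove. The last 8 mm taper from 40 to 30 mm diameter.
- rest: Fixed wooden rest: foot 165 x 110 x 6 mm with two cross bars, tops 42 mm above the table, 14 mm thick: one 70 mm wide under the jaws, 19 mm ahead of its origin, one 110 mm wide under the handle ends, 115 mm behind it, with room for fingers between. Origin at table level under the pliers' pivot, within a few mm; x along the pliers.
- adhesive_jar: Jar, 60 mm across, 85 mm tall, origin under its centre. Bystander.
- tile_stack: Three 50 mm tiles glued in a stack 18 mm high, origin under its centre. Bystander.
- screwdriver: Screwdriver lying on the table. Bystander.
- bar_clamp: Bar clamp 190 mm long lying on the table, 14 mm high. Bystander.
- shard_tub: White tub of tile shards, 110 mm across, 50 mm tall, origin under its centre. Bystander.
- grout_can: Can, 74 mm across, 90 mm tall, origin under its centre. Bystander.
Things that resemble listed ones, but are neither listed nor needed, are in the scene too. What is shaped like the pliers but blue is not meant.

How it is judged:
By the outcome, as a careful person would: the job done as asked, in the order asked, and still so for the second after the job is handed in, while the arm keeps its last pose, push and grip.
It also fails if it takes over 38 s, if anything falls off the work surface, if the arm or the gripper's body presses on something with over 40 N, if the wrist force passes 120 N, or if a joint passes its speed limit or range.

## Working session

There is one attempt and no reset: what is moved stays moved. The work goes in short steps, Python scripts to look and compute and a shell command to move; the robot and the scene stay as the last step left them, time stands still between calls to the robot, and variables do not carry over. Pictures are saved under pics/ and viewed, about 8 in all and at most 12, crops included, and the job is handed in when it is done.

```bash
mkdir -p pics; cat > h.py <<'E'
import numpy as np, cv2
from cell import status, viewer, robot
from scipy.spatial.transform import Rotation as R
def cam(n):
    c=viewer.read_camera(n); return c
def ray(c,u,v):
    T=np.linalg.inv(c["camera_from_world"]); d=np.array([(u-c["cx"])/c["fx"],-(v-c["cy"])/c["fy"],-1.])
    return T[:3,3],T[:3,:3]@d
def onplane(c,u,v,z):
    o,d=ray(c,u,v); return o+d*(z-o[2])/d[2]
def pts(c):
    v,u=np.mgrid[0:420,0:560]; z=c["range_z"]
    P=np.stack([(u-c["cx"])/c["fx"]*z,-(v-c["cy"])/c["fy"]*z,-z,np.ones_like(z)],-1)
    return (P@np.linalg.inv(c["camera_from_world"]).T)[...,:3]
def save(n,im): cv2.imwrite("pics/"+n,im[...,::-1])
E
python3 - <<'E'
from h import *
a=cam("top");b=cam("scene");save("top.png",a["image"]);save("scene.png",b["image"])
import pickle;pickle.dump((a,b),open("first.pkl","wb"))
s=status.observe();print(s);print(robot.pinch_z);print([k for k in a]);print(np.linalg.inv(a["camera_from_world"]).round(3))
E
```

```text
{'time': 0.1, 'qpos': array([ 1.15101827e+00,  3.42637515e-01,  1.52490131e+00, -2.38696339e-05,
        1.27538872e+00, -1.46025807e-01]), 'qvel': array([ 0.00047931, -0.00058954, -0.00125411,  0.00041704,  0.00011606,
       -0.00015645]), 'joint_efforts': array([ 5.60263543e-04, -4.32004809e+01, -2.44693512e+01,  7.18344119e-02,
        5.26060991e-02, -1.64711628e-05]), 'tool_pos': array([0.14178544, 0.5051266 , 0.22612956]), 'tool_rot': array([-1.57212033e+00,  1.71652905e-04, -2.73745398e-01]), 'contact_force': array([0.47818991, 0.18487922, 0.47099507]), 'torque': array([0.01744223, 0.04339757, 0.01792478]), 'opening': 0.09199588223883055}
0.0188
['image', 'range_z', 'fx', 'fy', 'cx', 'cy', 'camera_from_world']
[[-0.014  0.997 -0.076  0.426]
 [-1.    -0.014 -0.002  0.003]
 [-0.003  0.076  0.997  1.384]
 [ 0.     0.     0.     1.   ]]
```

View pics/top.png

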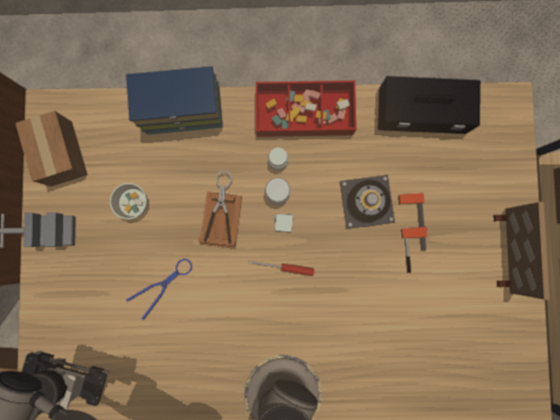

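View pics/scene.png

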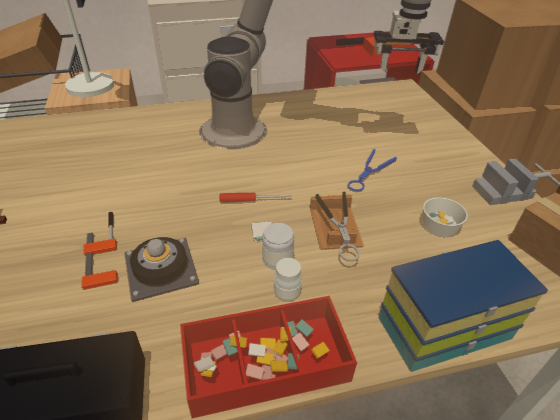

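Top view: the grey pliers with black handles are on the brown rest, with the pivot near (222,198) and the ring at (224,181). The blue look-alike at (165,285) is excluded. The wheel with its axle is at (371,200), the only candidate. Next come a close crop and the measurement.

```bash
python3 - <<'E'
from h import *
import pickle
a,b=pickle.load(open("first.pkl","rb"))
P=pts(a)
cr=lambda x0,x1,y0,y1:cv2.resize(a["image"][y0:y1,x0:x1],(400,500),interpolation=cv2.INTER_CUBIC)
save("crop.png",np.hstack([cr(188,260,165,255),cr(335,407,155,245)]))
# handles: dark pixels in rest region
im=a["image"].astype(int)
sub=np.zeros((420,560),bool);sub[165:255,190:250]=1
dark=sub&(im.max(-1)<50)&(P[...,2]>.035)
n,l,st,ce=cv2.connectedComponentsWithStats(dark.astype(np.uint8))
for i in range(1,n):
    if st[i,4]>15:
        vs,us=np.where(l==i);w=np.array([onplane(a,u,v,.056) for u,v in zip(us,vs)])
        print("handle",st[i],w.mean(0).round(4),w.min(0).round(3),w.max(0).round(3),np.median(P[l==i,2]))
m=sub&(P[...,2]>.022)&(P[...,2]<.045)&(np.arange(420)[:,None]<188)
w=P[m];print("ring",len(w),w.mean(0),w.min(0),w.max(0))
# axle top
s2=np.zeros((420,560),bool);s2[160:240,335:407]=1
for lo,hi in((.075,.1),(.058,.066),(.04,.054)):
    m=s2&(P[...,2]>lo)&(P[...,2]<hi);w=P[m];
    if len(w):print(lo,len(w),w.mean(0).round(4),((w.min(0)+w.max(0))/2).round(4),(w.max(0)-w.min(0)).round(4))
print(a["fx"],onplane(a,224,181,.03),onplane(a,222,198,.056))
E
```

```text
ring 78 [0.65052135 0.17116189 0.03196884] [0.62018601 0.14640187 0.02350299] [0.6741351  0.19532799 0.04453546]
0.075 143 [ 0.5753 -0.2651  0.0834] [ 0.5754 -0.2658  0.0831] [0.0384 0.035  0.0148]
0.058 139 [ 0.5725 -0.2632  0.0613] [ 0.5776 -0.2611  0.062 ] [0.0744 0.07   0.0079]
0.04 945 [ 0.5744 -0.2648  0.0485] [ 0.5752 -0.266   0.0471] [0.1212 0.1233 0.0139]
450.43338358966207 [0.6405545  0.16795098 0.03      ] [0.58561962 0.17097221 0.056     ]
```

View pics/crop.png

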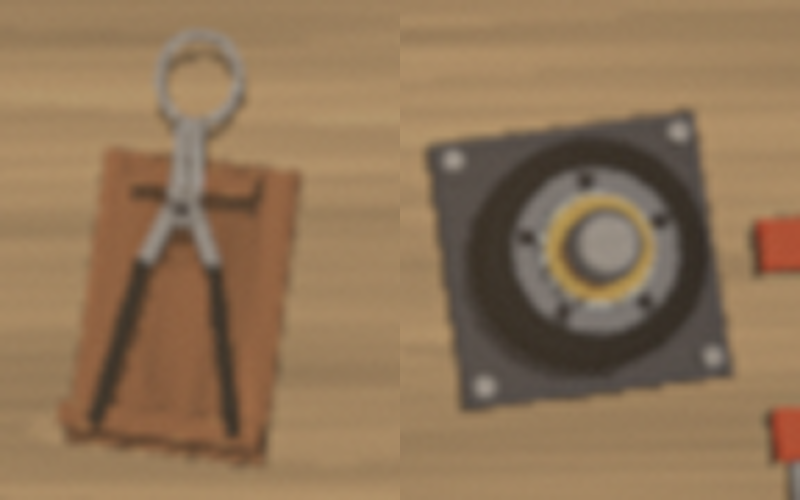

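The crop confirms grey pliers with black handles and the C-ring at the top. In the crop the ring centre is about (200,80), the handle fronts are at (143,265) and (213,265), and the handle ends at (95,428) and (232,435). The axle cap is at about (606,240).

```bash
cat >> h.py <<'E'
def delta(target,yaw,grasp=True,z=None):
    "shift in tool axes cm and rotvec from measured pose to a vertical tool, grasp point at target"
    s=status.observe(); M=R.from_euler("xyz",s["tool_rot"])
    t=np.array(target,float)-[0,0,robot.pinch_z]
    print("shift cm",(M.inv().apply(t-s["tool_pos"])*100).round(2),"rot",(M.inv()*R.from_euler("xyz",[-np.pi/2,0,yaw])).as_rotvec().round(4),"t",s["time"])
E
python3 - <<'E'
from h import *
import pickle
a,b=pickle.load(open("first.pkl","rb"))
f=lambda x,y,z:onplane(a,188+x*72/400-.4,165+y*90/500-.4,z)
ring=f(200,80,.032);hf=(f(143,265,.056)+f(213,265,.056))/2;hb=(f(95,428,.056)+f(232,435,.056))/2;pv=f(182,210,.057)
d=ring-hb;yaw=np.arctan2(d[1],d[0]);print(ring,hf,hb,pv,yaw)
x=np.array([np.cos(yaw),np.sin(yaw),0])
for p,o in((ring,-128),(hf,-24),(hb,68),(pv,-55)):print((p+x*o/1000)[:2].round(4))
g=np.mean([(p+x*o/1000)[:2] for p,o in((ring,-128),(hf,-24),(hb,68),(pv,-55))],0);print(g)
delta([g[0],g[1],.049+.11],yaw)
E
```

```text
[0.64637297 0.16889015 0.032     ] [0.54312115 0.17815811 0.056     ] [0.45461341 0.18622701 0.056     ] [0.57245026 0.17576763 0.057     ] -0.09016424272888189
[0.5189 0.1804]
[0.5192 0.1803]
[0.5223 0.1801]
[0.5177 0.1807]
[0.5195306  0.18038969]
shift cm [ 45.15   8.61 -21.04] rot [ 0.0013 -0.1836 -0.0003] t 0.1
```

```bash
python3 -m pendant '[[[10,2,-5,0,-0.04,0,9.18],[20,4,-9,0,-0.08,0,9.18],[28,5.5,-13,0,-0.12,0,9.18],[36,7,-17,0,-0.15,0,9.18],[42,8,-20,0,-0.18,0,9.18],[45.15,8.6,-21.05,0,-0.184,0,9.18],[45.15,8.6,-21.05,0,-0.184,0,9.18],[45.15,8.6,-21.05,0,-0.184,0,9.18],[45.15,8.6,-21.05,0,-0.184,0,9.18],[45.15,8.6,-21.05,0,-0.184,0,9.18],[45.15,8.6,-21.05,0,-0.184,0,9.18],[45.15,8.6,-21.05,0,-0.184,0,9.18],[45.15,8.6,-21.05,0,-0.184,0,9.18],[45.15,8.6,-21.05,0,-0.184,0,9.18],[45.15,8.6,-21.05,0,-0.184,0,9.18]]]' 30
python3 - <<'E'
from h import *
import pickle
c=cam("wrist");pickle.dump(c,open("w1.pkl","wb"));save("w1.png",c["image"]);delta([.5195,.1804,.049],-.0902)
E
```

```text
time: 1.6
tool_pos: [0.5189, 0.1819, 0.1412]
tool_rot: [-1.57, -0.0, -0.088]
contact_force: [0.2, 0.2, 0.0]
opening: 0.0919
shift cm [ 0.05 11.09 -0.14] rot [-0.0003  0.0022  0.0005] t 1.65
```

View pics/w1.png

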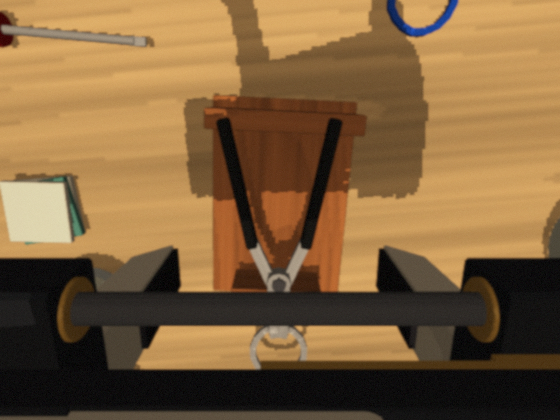

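The wrist view shows the handles centred between the fingers (pivot (279,281), ring (278,350), handle ends (224,122) and (336,122)). I'll cast these to positions.

```bash
python3 - <<'E'
from h import *
import pickle
c=pickle.load(open("w1.pkl","rb"));f=lambda u,v,z:onplane(c,u,v,z)
hf=(f(251,246,.056)+f(308,246,.056))/2;hb=(f(224,122,.056)+f(336,122,.056))/2;pv=f(279,282,.057);ring=f(278,350,.032)
print(hf,hb,pv,ring);d=hf-hb;print(np.arctan2(d[1],d[0]));d=ring-hb;yaw=np.arctan2(d[1],d[0]);print(yaw)
x=np.array([np.cos(yaw),np.sin(yaw),0])
for p,o in((ring,-128),(hf,-24),(hb,68),(pv,-55)):print((p+x*o/1000)[:2].round(4))
E
```

```text
[0.54331064 0.18068551 0.056     ] [0.45861458 0.18839302 0.056     ] [0.57061147 0.17793817 0.057     ] [0.64664553 0.17051407 0.032     ]
-0.09075208007414312
-0.09480014965281598
[0.5192 0.1826]
[0.5194 0.183 ]
[0.5263 0.182 ]
[0.5159 0.1831]
```

```bash
python3 -m pendant '[[[0,4,0,0,0.002,0,9.18],[0,7.5,0,0,0.002,0,9.18],[0,9.5,0,0,0.002,0,9.18],[0,10.6,0,0,0.002,0,9.18],[0,11.1,0,0,0.002,0,9.18],[0,11.1,0,0,0.002,0,9.18],[0,11.1,0,0,0.002,0,9.18]]]' 30
python3 -m pendant '[[[0,0,0,0,0,0,6],[0,0,0,0,0,0,5],[0,0,0,0,0,0,4],[0,0,0,0,0,0,3],[0,0,0,0,0,0,3],[0,0,0,0,0,0,3],[0,0,0,0,0,0,3],[0,0,0,0,0,0,3],[0,0,0,0,0,0,3],[0,0,0,0,0,0,3]]]' 30
python3 - <<'E'
from h import *
c=cam("wrist");save("w2.png",c["image"]);print(status.observe()["opening"])
E
```

```text
time: 2.35
tool_pos: [0.5204, 0.181, 0.0308]
tool_rot: [-1.57, -0.002, -0.092]
contact_force: [-0.1, -0.1, 0.8]
opening: 0.0914
time: 3.35
tool_pos: [0.5198, 0.181, 0.03]
tool_rot: [-1.57, -0.0, -0.092]
contact_force: [-1.6, 2.7, 3.8]
opening: 0.0324
0.032402532913110085
```

View pics/w2.png

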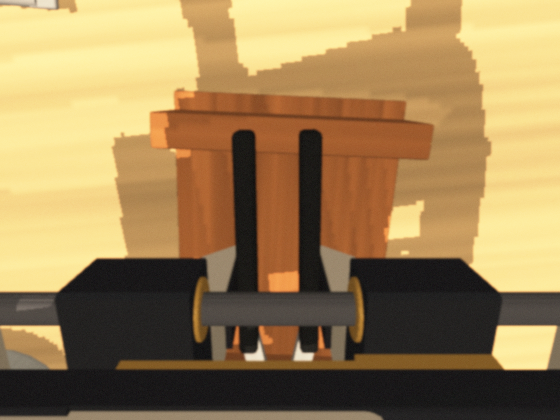

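Handles are parallel (black bars at columns 245 and 310), so the pliers are fully squeezed. Lifting.

```bash
python3 -m pendant '[[[0,-0.5,0,0,0,0,3],[0,-1.5,0,0,0,0,3],[0,-3,0,0,0,0,3],[0,-5,0,0,0,0,3],[0,-7,0,0,0,0,3],[0,-8.5,0,0,0,0,3],[0,-9.5,0,0,0,0,3],[0,-10,0,0,0,0,3],[0,-10,0,0,0,0,3],[0,-10,0,0,0,0,3]]]' 35
python3 - <<'E'
from h import *
import pickle
a=cam("top");b=cam("scene");pickle.dump((a,b),open("l.pkl","wb"));s=status.observe();print(s["tool_pos"],s["opening"],s["contact_force"],s["torque"])
g=lambda c,x0,x1,y0,y1:cv2.resize(c["image"][y0:y1,x0:x1],(400,400),interpolation=cv2.INTER_CUBIC)
x=np.array([np.cos(.092),-np.sin(.092),0]);r=s["tool_pos"]+x*.128;r[2]+=.0188-.021
def px(c,p):
    q=c["camera_from_world"]@np.append(p,1);return c["cx"]-c["fx"]*q[0]/q[2],c["cy"]+c["fy"]*q[1]/q[2]
print(r,px(a,r),px(b,r))
u,v=map(int,px(a,r));U,V=map(int,px(b,r));print(u,v,U,V)
save("l.png",np.hstack([g(a,u-30,u+30,v-30,v+30),g(b,U-40,U+40,V-40,V+40)]))
E
```

```text
time: 4.4
tool_pos: [0.5193, 0.1806, 0.1291]
tool_rot: [-1.571, 0.001, -0.092]
contact_force: [1.1, 0.3, -1.1]
opening: 0.0321
[0.51922824 0.18059601 0.12890186] 0.031722222094786576 [-0.22530926 -0.03098308 -1.15248547] [ 0.0126055   0.05813047 -0.02834354]
[0.64668692 0.16883661 0.12670186] (np.float64(219.47610131464188), np.float64(173.54024430582274)) (np.float64(353.63116985560214), np.float64(221.62633863646477))
219 173 353 221
```

View pics/l.png

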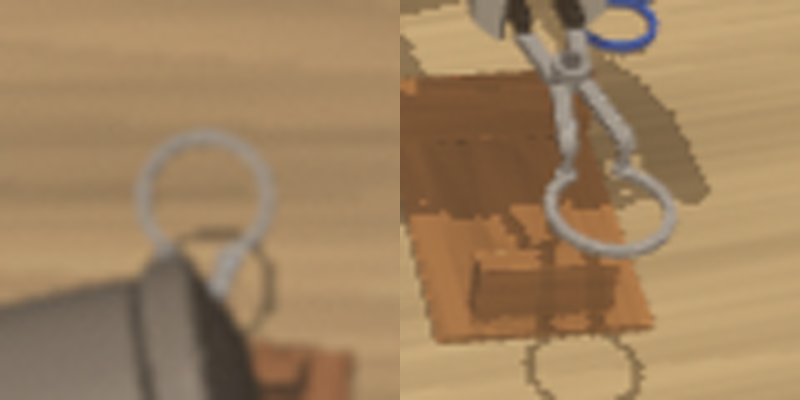

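The spread ring is complete on the tips in both views: crop centres about (205,198) in the top view and (211,208) in the scene view. I'll triangulate the ring, check that it is level, and measure the axle with the same cameras.

```bash
cat >> h.py <<'E'
def px(c,p):
    q=c["camera_from_world"]@np.append(p,1);return np.array([c["cx"]-c["fx"]*q[0]/q[2],c["cy"]+c["fy"]*q[1]/q[2]])
def tri(*cs):
    A=np.zeros((3,3));b=np.zeros(3)
    for c,u,v in cs:
        o,d=ray(c,u,v);d/=np.linalg.norm(d);Q=np.eye(3)-np.outer(d,d);A+=Q;b+=Q@o
    return np.linalg.solve(A,b)
def ringfit(c,r0,tol=.02):
    "depth points near the expected ring: plane and circle"
    P=pts(c);d=P-r0;rr=np.hypot(d[...,0],d[...,1])
    m=(np.abs(d[...,2]-.004)<tol)&(rr<.034)&(d[...,0]>-.018)&(c["range_z"]>0)
    w=P[m];A=np.c_[w[:,:2]-r0[:2],np.ones(len(w))];k=np.linalg.lstsq(A,w[:,2],rcond=None)[0]
    B=np.c_[2*w[:,:2],np.ones(len(w))];q=np.linalg.lstsq(B,(w[:,:2]**2).sum(1),rcond=None)[0]
    print("ring n",len(w),"slope xy",k[:2].round(3),"z top",k[2].round(4),"centre",q[:2].round(4),"r",np.sqrt(q[2]+q[0]**2+q[1]**2).round(4),"std",(w[:,2]-A@k).std().round(4))
E
python3 - <<'E'
from h import *
import pickle
a,b=pickle.load(open("l.pkl","rb"));a0,b0=pickle.load(open("first.pkl","rb"))
r0=np.array([.6467,.1688,.1267])
print("tri",tri((a,219.35,172.3),(b,354.8,222.2)),onplane(a,219.35,172.3,.1287),onplane(b,354.8,222.2,.1287))
ringfit(a,r0);ringfit(b,r0)
# axle by depth, both cams
for c in(a0,b0):
    P=pts(c);m=(P[...,2]>.0815)&(P[...,2]<.095)&(np.hypot(P[...,0]-.575,P[...,1]+.265)<.04)
    w=P[m];print("axle",len(w),w.mean(0).round(4),((w.min(0)+w.max(0))/2).round(4),np.ptp(w,axis=0).round(4))
    save("ax%d.png"%len(w),cv2.resize(c["image"][160:240,331:411] if c is a0 else c["image"][210:290,115:195],(400,400),interpolation=cv2.INTER_CUBIC))
E
cd pics; python3 -c "
import cv2,glob,numpy as np
f=sorted(glob.glob('ax*.png'));print(f);cv2.imwrite('axle.png',np.hstack([cv2.imread(x) for x in f]))"
```

```text
tri [0.65017576 0.16948263 0.12799833] [0.64987283 0.16891387 0.1287    ] [0.65092753 0.16962211 0.1287    ]
ring n 93 slope xy [-0.006  0.002] z top 0.1295 centre [0.6509 0.1699] r 0.0265 std 0.0029
ring n 154 slope xy [-0.036  0.01 ] z top 0.1291 centre [0.6516 0.1683] r 0.0262 std 0.0023
axle 102 [ 0.5752 -0.2654  0.0853] [ 0.5761 -0.2657  0.0861] [0.0349 0.0348 0.0089]
axle 142 [ 0.5781 -0.268   0.0851] [ 0.5775 -0.2682  0.0853] [0.0334 0.033  0.0076]
['ax102.png', 'ax142.png']
```

View pics/axle.png

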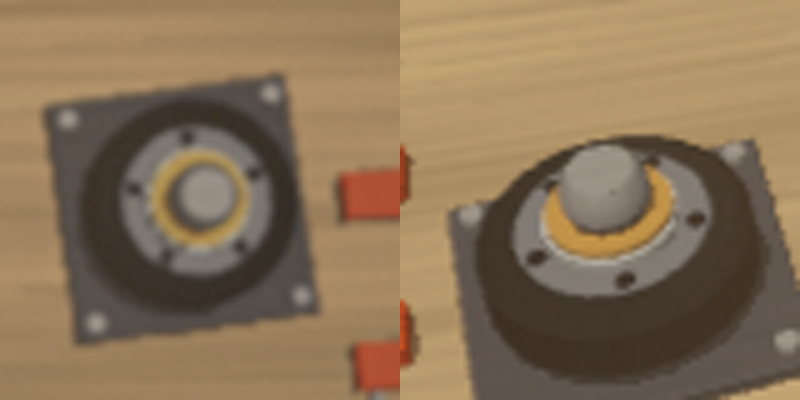

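Axle cap centre is at about (206,194) in the top crop. The ring is level and sits about 3.5 mm further out than nominal. Relative to the ring, the axle is at about (-74, -436) mm. I'll move to a hover above it.

```bash
python3 -m pendant '[[[-0.1,0,-0.8,0,0,0,3],[-0.2,0,-2.4,0,0,0,3],[-0.4,0,-5,0,0,0,3],[-0.7,0,-8.5,0,0,0,3],[-0.9,0,-12,0,0,0,3],[-1.2,0,-16,0,0,0,3],[-1.5,0,-20,0,0,0,3],[-1.8,0,-24,0,0,0,3],[-2.1,0,-28,0,0,0,3],[-2.4,0,-32,0,0,0,3],[-2.7,0,-35.5,0,0,0,3],[-2.9,0,-38.5,0,0,0,3],[-3.1,0,-41,0,0,0,3],[-3.25,0,-42.7,0,0,0,3],[-3.36,0,-43.7,0,0,0,3],[-3.36,0,-44.1,0,0,0,3],[-3.36,0,-44.1,0,0,0,3],[-3.36,0,-44.1,0,0,0,3]]]' 35
python3 - <<'E'
from h import *
import pickle
a=cam("top");b=cam("scene");w=cam("wrist");pickle.dump((a,b,w),open("hv.pkl","wb"));s=status.observe();print(s["tool_pos"],s["tool_rot"],s["opening"])
x=np.array([np.cos(.092),-np.sin(.092),0]);r=s["tool_pos"]+x*.1315;r[2]+=.0188-.021;print(r)
ringfit(a,r,.015);ringfit(b,r,.015)
print(px(a,r),px(b,r))
g=lambda c,x0,x1,y0,y1:cv2.resize(c["image"][y0:y1,x0:x1],(400,400),interpolation=cv2.INTER_CUBIC)
save("hv.png",np.hstack([g(a,341,401,165,225),g(b,105,185,190,270)]))
E
```

```text
time: 6.3
tool_pos: [0.4458, -0.2546, 0.1297]
tool_rot: [-1.57, 0.0, -0.091]
contact_force: [0.0, -0.7, -1.2]
opening: 0.0317
[ 0.44597109 -0.25459161  0.12970695] [-1.57057810e+00  7.11710219e-05 -9.06554730e-02] 0.03199494943616354
[ 0.57691498 -0.26667255  0.12750695]
ring n 89 slope xy [ 0.021 -0.014] z top 0.1299 centre [ 0.5773 -0.2645] r 0.0263 std 0.0028
ring n 142 slope xy [-0.008  0.014] z top 0.1301 centre [ 0.5784 -0.2658] r 0.0262 std 0.0017
[374.68134146 195.86792533] [151.74927586 230.19256099]
```

View pics/hv.png

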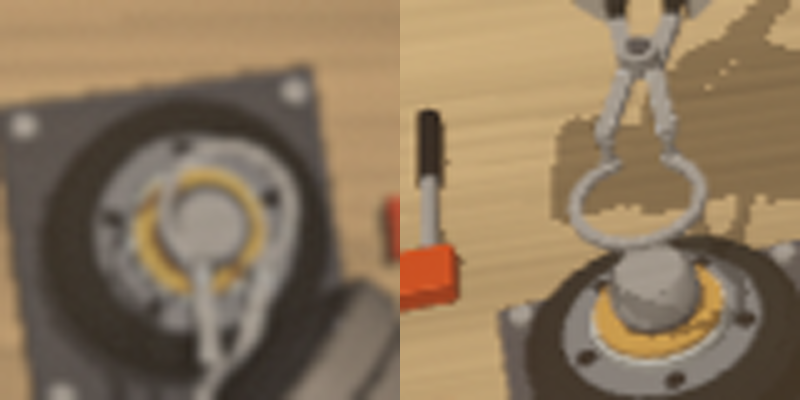

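Hover views: the ring is open over the axle. Top crop has the ring centre at about (230,205) and the axle cap at (211,228). Scene crop has the ring at (238,205) and axle edges at columns 212 to 298. Next I'll work out the residual offset with cleaner measures.

```bash
python3 - <<'E'
from h import *
import pickle
a,b,w=pickle.load(open("hv.pkl","rb"));a0,b0=pickle.load(open("first.pkl","rb"))
print("ring top",onplane(a,375.1,195.35,.1295),"axle cap top",onplane(a,372.25,198.8,.085),onplane(a0,371.8,198.4,.085))
print("ring scene",onplane(b,152.3,230.6,.1295))
# axle from depth cylinders edges: washer yellow mask centre, in both cams on z=.062
for c,n in((a0,"top"),(b0,"scene")):
    hsv=cv2.cvtColor(c["image"],cv2.COLOR_RGB2HSV);P=pts(c)
    near=np.hypot(P[...,0]-.576,P[...,1]+.266)
    m=(near<.036)&(hsv[...,1]>110)&(hsv[...,0]>12)&(hsv[...,0]<32)
    vs,us=np.where(m);q=np.array([onplane(c,u,v,.062)[:2] for u,v in zip(us,vs)])
    h=cv2.convexHull(q.astype(np.float32));(cx,cy),r=cv2.minEnclosingCircle(h);print(n,"washer",len(q),cx,cy,r)
    # tyre top: by depth
    m=(near<.08)&(P[...,2]>.045)&(P[...,2]<.0525);q=P[m][:,:2].astype(np.float32);print("  tyre",cv2.minEnclosingCircle(q),cv2.fitEllipse(cv2.convexHull(q))[:2])
    m=(near<.06)&(P[...,2]>.055)&(P[...,2]<.06);q=P[m][:,:2].astype(np.float32);print("  hub",cv2.fitEllipse(cv2.convexHull(q))[:2])
    m=(near<.06)&(P[...,2]>.083);q=P[m][:,:2].astype(np.float32);print("  cap",len(q),cv2.minEnclosingCircle(q))
E
```

```text
ring top [ 0.57811947 -0.26746115  0.1295    ] axle cap top [ 0.57355295 -0.26849028  0.085     ] [ 0.5747381  -0.26722113  0.085     ]
ring scene [ 0.58058714 -0.26528356  0.1295    ]
top washer 105 0.575299084186554 -0.2670951187610626 0.02760152518749237
  tyre ((0.5758060216903687, -0.26631447672843933), 0.062249407172203064) ((0.5755089521408081, -0.26651936769485474), (0.12137125432491302, 0.12319141626358032))
  hub ((0.5731334090232849, -0.26847532391548157), (0.08863115310668945, 0.10626980662345886))
  cap 80 ((0.5759612321853638, -0.26594215631484985), 0.017857303842902184)
scene washer 175 0.577761173248291 -0.2681008279323578 0.02914576791226864
  tyre ((0.5775837898254395, -0.2684265971183777), 0.061968766152858734) ((0.577793300151825, -0.26792845129966736), (0.12012312561273575, 0.12251628935337067))
  hub ((0.5740436315536499, -0.2689599394798279), (0.06076936051249504, 0.07865502685308456))
  cap 124 ((0.5775150060653687, -0.2681024670600891), 0.017013687640428543)
```

```bash
python3 -m pendant '[[[-0.1,0.3,-0.1,0,0,0,3],[-0.19,1,-0.17,0,0,0,3],[-0.19,1.8,-0.17,0,0,0,3],[-0.19,2.5,-0.17,0,0,0,3],[-0.19,3.1,-0.17,0,0,0,3],[-0.19,3.4,-0.17,0,0,0,3],[-0.19,3.4,-0.17,0,0,0,3],[-0.19,3.4,-0.17,0,0,0,3]]]' 35
python3 - <<'E'
from h import *
import pickle
a=cam("top");b=cam("scene");pickle.dump((a,b),open("n.pkl","wb"));s=status.observe();print(s["tool_pos"],s["tool_rot"],s["opening"])
x=np.array([np.cos(.092),-np.sin(.092),0]);r=s["tool_pos"]+x*.1315;r[2]+=.0188-.021;print(r)
g=lambda c,x0,x1,y0,y1:cv2.resize(c["image"][y0:y1,x0:x1],(400,480),interpolation=cv2.INTER_CUBIC)
save("n.png",np.hstack([g(a,348,398,165,225),g(b,130,180,215,275)]))
E
```

```text
time: 7.25
tool_pos: [0.4439, -0.2569, 0.0957]
tool_rot: [-1.571, -0.0, -0.092]
contact_force: [-0.8, 0.3, -1.4]
opening: 0.032
[ 0.44395947 -0.25700614  0.09597966] [-1.57110195e+00 -5.71589612e-04 -9.17742023e-02] 0.032040373627713004
[ 0.57490335 -0.26908708  0.09377966]
```

View pics/n.png

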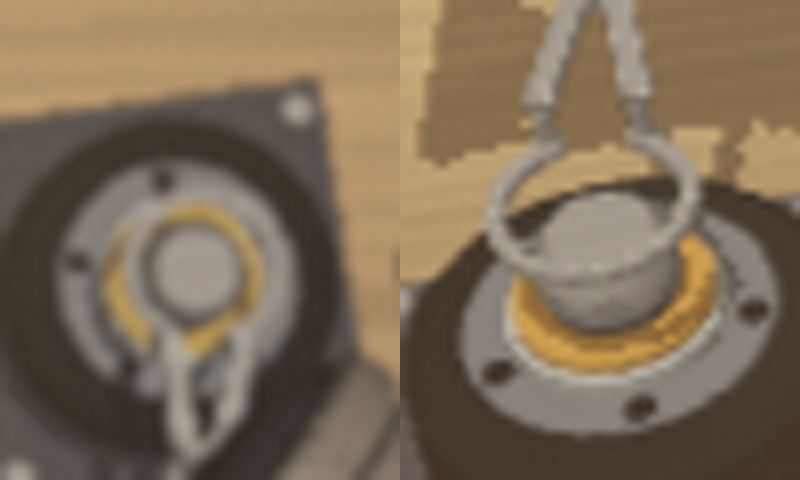

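Ring hovers just above the axle end, concentric to the eye: top crop ring about (197,270) vs cap (194,270). In the scene crop the ring centre is about (593,208). I'll check where the axle axis projects at ring height.

```bash
python3 - <<'E'
from h import *
import pickle
a,b=pickle.load(open("n.pkl","rb"))
for c,n,ax,o in((a,"top",(.5755,-.2666),(348,165)),(b,"scene",(.5777,-.2681),(130,215))):
    print(n,[((px(c,[*ax,z])-o+.5)*8).round(1) for z in(.062,.086,.0945,.0985)])
    print("  at ring top: 24.5mm circle pts",[((px(c,[ax[0]+.026*np.cos(t),ax[1]+.026*np.sin(t),.0965])-o+.5)*8).round(0) for t in(0,1.57,3.14,4.71)])
    r=np.array([*ax,.0935]);ringfit(c,r,.0065)
E
```

```text
top [array([179.9, 276.4]), array([193.2, 268.8]), array([198., 266.]), array([200.3, 264.7])]
  at ring top: 24.5mm circle pts [array([197., 194.]), array([127., 266.]), array([201., 337.]), array([272., 265.])]
ring n 79 slope xy [ 0.018 -0.003] z top 0.0959 centre [ 0.5759 -0.267 ] r 0.0262 std 0.0027
scene [array([213.3, 294.7]), array([198.8, 235.5]), array([193.6, 214.1]), array([191.1, 203.9])]
  at ring top: 24.5mm circle pts [array([195., 277.]), array([289., 194.]), array([190., 144.]), array([ 95., 224.])]
ring n 129 slope xy [-0.031  0.002] z top 0.0965 centre [ 0.5769 -0.2685] r 0.026 std 0.0016
```

Ring and axle agree within about 1 mm in both views. Descending gently, in two stages, watching the force.

```bash
python3 -m pendant '[[[0.02,0.2,0,0,0,0,3],[0.03,0.5,0,0,0,0,3],[0.03,0.8,0,0,0,0,3],[0.03,1.0,0,0,0,0,3],[0.03,1.1,0,0,0,0,3],[0.03,1.1,0,0,0,0,3]]]' 35; python3 -m pendant '[[[0,0.2,0,0,0,0,3],[0,0.5,0,0,0,0,3],[0,0.8,0,0,0,0,3],[0,1.1,0,0,0,0,3],[0,1.4,0,0,0,0,3],[0,1.5,0,0,0,0,3],[0,1.5,0,0,0,0,3]]]' 35
python3 - <<'E'
from h import *
import pickle
a=cam("top");b=cam("scene");pickle.dump((a,b),open("d.pkl","wb"));s=status.observe();print(s["tool_pos"],s["contact_force"],s["torque"],s["opening"])
for c,ax in((a,(.5755,-.2666)),(b,(.5777,-.2681))): ringfit(c,np.array([*ax,.066]),.006)
g=lambda c,x0,x1,y0,y1:cv2.resize(c["image"][y0:y1,x0:x1],(400,480),interpolation=cv2.INTER_CUBIC)
save("d.png",np.hstack([g(a,348,398,165,225),g(b,130,180,215,275)]))
E
```

```text
time: 7.95
tool_pos: [0.444, -0.2568, 0.0845]
tool_rot: [-1.571, 0.0, -0.092]
contact_force: [-0.2, 0.4, -0.4]
opening: 0.0319
time: 8.65
tool_pos: [0.444, -0.2568, 0.0695]
tool_rot: [-1.57, 0.0, -0.092]
contact_force: [0.6, 0.7, -1.5]
opening: 0.0321
[ 0.4441197  -0.25690442  0.06972059] [-0.19032612 -0.76307147 -1.60291857] [-0.00345503 -0.03122374  0.00969318] 0.032071795401874575
ring n 99 slope xy [0.025 0.012] z top 0.0695 centre [ 0.5764 -0.2674] r 0.0253 std 0.003
ring n 187 slope xy [-0.033 -0.001] z top 0.0707 centre [ 0.5756 -0.2686] r 0.0245 std 0.0023
```

View pics/d.png

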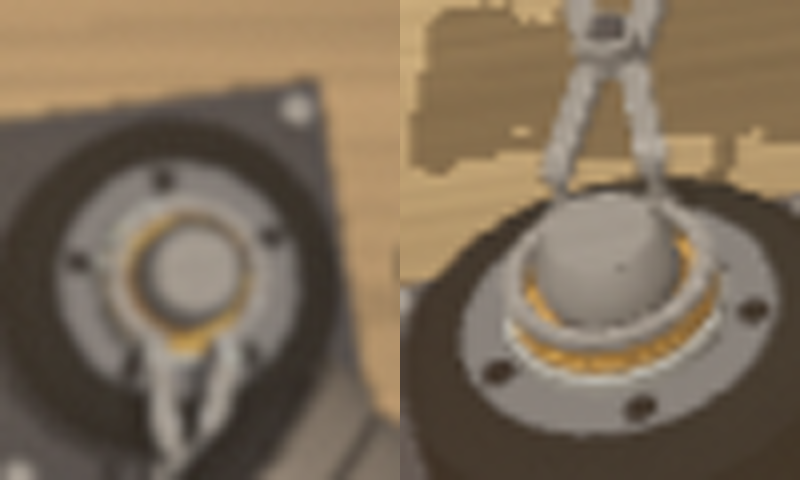

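The spread ring is around the axle with no contact force. A gold strip below it shows it is still a few mm above the washer. Lowering slowly.

```bash
python3 -m pendant '[[[0,0.1,0,0,0,0,3],[0,0.2,0,0,0,0,3],[0,0.3,0,0,0,0,3],[0,0.35,0,0,0,0,3],[0,0.4,0,0,0,0,3],[0,0.4,0,0,0,0,3]]]' 35;  python3 -m pendant '[[[0,0.05,0,0,0,0,3],[0,0.1,0,0,0,0,3],[0,0.1,0,0,0,0,3],[0,0.1,0,0,0,0,3]]]' 35;  python3 -c "
from h import *
print(status.observe()['contact_force'],status.observe()['torque'])"
```

```text
time: 9.35
tool_pos: [0.4441, -0.2568, 0.0656]
tool_rot: [-1.571, 0.0, -0.092]
contact_force: [-0.4, -0.2, -1.3]
opening: 0.0317
time: 9.75
tool_pos: [0.4441, -0.2569, 0.0647]
tool_rot: [-1.571, -0.0, -0.092]
contact_force: [-0.3, 0.8, -2.2]
opening: 0.0321
[-0.28069192  0.78925319 -2.2230795 ] [0.04523542 0.08041208 0.04065423]
```

```bash
python3 -m pendant '[[[0,0.05,0,0,0,0,3],[0,0.05,0,0,0,0,3],[0,0.05,0,0,0,0,3]]]' 35;  python3 -m pendant '[[[0,0.03,0,0,0,0,3],[0,0.03,0,0,0,0,3],[0,0.03,0,0,0,0,3]]]' 35
python3 - <<'E'
from h import *
a=cam("top");b=cam("scene");s=status.observe();print(s["contact_force"],s["torque"])
for c,ax in((a,(.5755,-.2666)),(b,(.5777,-.2681))): ringfit(c,np.array([*ax,.062]),.005)
g=lambda c,x0,x1,y0,y1:cv2.resize(c["image"][y0:y1,x0:x1],(400,480),interpolation=cv2.INTER_CUBIC)
save("e.png",np.hstack([g(a,348,398,165,225),g(b,130,180,215,275)]))
E
```

```text
time: 10.05
tool_pos: [0.4441, -0.2569, 0.0642]
tool_rot: [-1.571, -0.0, -0.092]
contact_force: [1.5, 0.3, -1.5]
opening: 0.032
time: 10.35
tool_pos: [0.4441, -0.2569, 0.0639]
tool_rot: [-1.571, -0.0, -0.092]
contact_force: [-1.1, -0.6, -1.1]
opening: 0.0323
[-1.24073407 -0.34306199 -0.91264548] [0.00340181 0.01324305 0.02970317]
ring n 92 slope xy [0.002 0.005] z top 0.0649 centre [ 0.5769 -0.2673] r 0.0251 std 0.0024
ring n 183 slope xy [0.013 0.003] z top 0.0647 centre [ 0.5761 -0.2686] r 0.0244 std 0.0023
```

View pics/e.png

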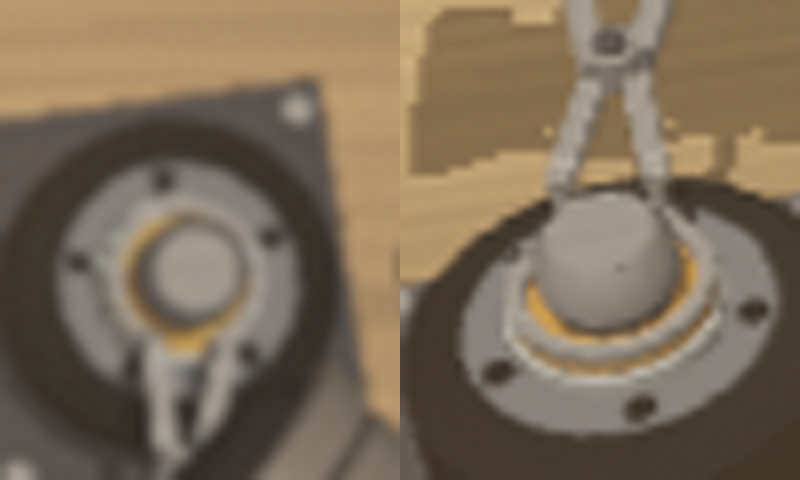

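The gold strip is now very thin and there is no clear contact yet. One more small probing step.

```bash
python3 -m pendant '[[[0,0.03,0,0,0,0,3],[0,0.05,0,0,0,0,3],[0,0.05,0,0,0,0,3],[0,0.05,0,0,0,0,3]]]' 35;python3 -c "
from h import *
print(status.observe()['contact_force'],status.observe()['torque'])"; python3 -m pendant '[[[0,0.03,0,0,0,0,3],[0,0.05,0,0,0,0,3],[0,0.05,0,0,0,0,3],[0,0.05,0,0,0,0,3]]]' 35
python3 -c "
from h import *
print(status.observe()['contact_force'],status.observe()['torque'])"
```

```text
time: 10.85
tool_pos: [0.4441, -0.2569, 0.0634]
tool_rot: [-1.571, -0.0, -0.092]
contact_force: [-0.6, 0.5, 0.8]
opening: 0.0321
[-0.56382062  0.51537008  0.8395025 ] [ 0.02566421  0.0376481  -0.00420665]
time: 11.25
tool_pos: [0.444, -0.2568, 0.0629]
tool_rot: [-1.571, 0.0, -0.092]
contact_force: [-1.9, 0.8, 1.3]
opening: 0.0324
[-1.94295788  0.79094341  1.2844244 ] [0.0119896  0.05527905 0.01777954]
```

Vertical force rose from about -1.5 to +1.3 N, so the ring rests lightly on the washer. I'll ease 0.4 mm, do a last check, and hand in.

```bash
python3 -m pendant '[[[0,-0.04,0,0,0,0,3],[0,-0.04,0,0,0,0,3],[0,-0.04,0,0,0,0,3],[0,-0.04,0,0,0,0,3]]]' 35
python3 - <<'E'
from h import *
F=[]
for i in range(3):
    a=cam("top");b=cam("scene");F.append(status.observe()["contact_force"])
print(np.mean(F,0),status.observe()["opening"])
for c,ax in((a,(.5755,-.2666)),(b,(.5777,-.2681))): ringfit(c,np.array([*ax,.062]),.005)
g=lambda c,x0,x1,y0,y1:cv2.resize(c["image"][y0:y1,x0:x1],(400,480),interpolation=cv2.INTER_CUBIC)
save("f.png",np.hstack([g(b,130,180,215,275),g(b,100,250,120,300)]))
E
```

```text
time: 11.65
tool_pos: [0.4441, -0.2569, 0.0633]
tool_rot: [-1.571, -0.0, -0.092]
contact_force: [-0.1, 0.4, 0.7]
opening: 0.0319
[-0.83997334 -0.07732589  0.5823168 ] 0.03222362923784744
ring n 100 slope xy [0.045 0.002] z top 0.0645 centre [ 0.5769 -0.2674] r 0.0252 std 0.0025
ring n 185 slope xy [ 0.025 -0.006] z top 0.0649 centre [ 0.5766 -0.2684] r 0.0246 std 0.0023
```

View pics/f.png

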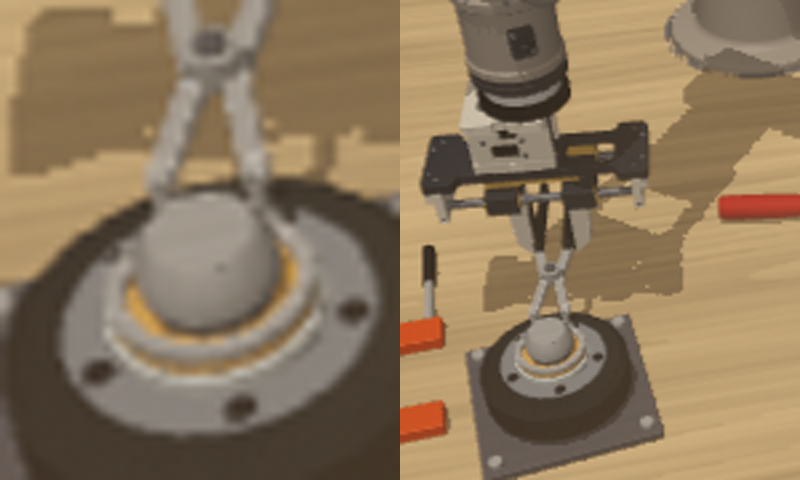

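Ring sits spread around the axle base on the washer. The slope reading went up slightly (0.025 to 0.045, noisy), so I'll ease 0.3 mm more and then hand in.

```bash
python3 -m pendant '[[[0,-0.03,0,0,0,0,3],[0,-0.03,0,0,0,0,3],[0,-0.03,0,0,0,0,3],[0,-0.03,0,0,0,0,3],[0,-0.03,0,0,0,0,3]]]' 35
python3 - <<'E'
from h import *
a=cam("top");b=cam("scene")
for c,ax in((a,(.5755,-.2666)),(b,(.5777,-.2681))): ringfit(c,np.array([*ax,.062]),.005)
print(status.observe()["contact_force"],status.observe()["opening"]);print(robot.hand_in())
E
```

```text
time: 12.45
tool_pos: [0.4442, -0.2569, 0.0636]
tool_rot: [-1.571, -0.0, -0.092]
contact_force: [0.4, 0.7, -1.0]
opening: 0.0317
ring n 94 slope xy [-0.019 -0.006] z top 0.0652 centre [ 0.5768 -0.2673] r 0.0251 std 0.0026
ring n 179 slope xy [-0.003  0.008] z top 0.0651 centre [ 0.5766 -0.2684] r 0.0242 std 0.0024
[0.78062097 0.32389756 0.3626604 ] 0.03216258250045473
the job is handed in; nothing more can be done
None
```

The spread ring is around the axle at the groove, just above the washer, and the job was handed in still gripping, at about 12.5 s. I squeezed the grey pliers fully at 30–35 N, lifted them off the rest and carried them high over the bystanders. I lowered the ring level over the axle until it lightly touched the washer, at about 3 N, then eased off 0.7 mm.

**Final checks:**
- **Squeeze:** the opening was 32 mm and the force on the tool under 1 N. The handles were parallel when gripped, and the opening has not changed since.
- **Height and level:** both cameras put the ring's upper face at about 65 mm and level within 0.02 rad. With a 4 mm ring that puts the underside at about 61–62 mm; the groove edge is at 62 mm.
- **Centring:** the ring is centred within about 1.5 mm by either camera.

**What disagreed:**
- The top and scene cameras differed by about 2 mm on the axle's position, so I used offsets measured within each camera.
- The ring measured about 3.5 mm further ahead of the grip than the nominal 128 mm.
- The depth-based slope and circle fits are noisy, at about 2.5 mm scatter.

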